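Centre-punch the drill spot on a bracket blank

ROBOT

A 7-joint arm with a two-finger parallel gripper is mounted at the origin on a cart in front of the work surface, level with it; the furniture and walls round the work are solid. World frame = base frame: x ahead of the robot, y to its left, z up, the work surface at z = 0. Lengths are in m, angles in rad, forces in N, time in s.
With the tool pointing down it reaches from about 0.4 to 0.925 m from the base axis. Payload 4.1 kg.
Tool frame: the origin (TCP) lies midway between the tips of the shut fingers; the grasp point (between the pads) lies 19 mm behind it (ctrl.pinch_z is the z of the grasp point in the tool frame, in m); z points along the fingers, y is the direction in which the jaws open and shut (so a half turn about z gives the same grasp; the last joint's range is limited). The gripper opens to 85 mm and grips with 20 to 120 N. Pads are 22 mm wide; open, the fingers measure 114 mm over their backs; the gripper's body (76 mm by 85 mm) begins 54 mm behind the grasp point. The pads swing forward as they close: fully open they stand 13 mm farther back than shut.
Start: joints at [-1.325, 0.398, 0.045, 1.537, -0.019, 1.207, -0.051], TCP at [0.22, 0.612, 0.231] pointing down, gripper open.
Joint ranges: [-2.82, 2.82], [-0.49, 2.23], [-1.37, 1.46], [0, 2.46], [-1.36, 4.5], [0.23, 2], [-2.94, 2.94]. Speed limits (rad/s): [2.57, 2.57, 3.14, 3.14, 3.14, 3.14, 3.14].

INTERFACE

Orientations are given as a 3x3 rotation matrix whose columns are the frame's x, y, z axes.
In Python, from cell import ctrl gives the robot as it stands.
- The arm moves only by the shell command python3 -m jog 'ROWS' [OPENING] [FORCE]. ROWS is JSON, a list of rows, each an object of numbers: "tx", "ty", "tz": the shift along the tool's x, y, z in cm; "rx", "ry", "rz": the turn, a rotation vector about the tool's x, y, z in rad. In form: [{"tx": .., "ty": .., "tz": .., "rx": .., "ry": .., "rz": ..}, ...]. A call has 1 to 8 rows; each row is the pose to reach, as a shift and turn from the pose commanded when the call began, along the tool's axes at that moment; what a row does not reach only later rows make up. A row lasts 1/8 s, in which the tool goes at most 62.5 mm and 10.7 degrees, less where a joint would pass 70% of its speed; a pose out of reach is approached as far as the arm can. A call with a gripper value outside its range is refused whole. OPENING is the opening, from -1 (shut) to 1 (fully open), so that 0 is half open, set as the call begins (- or left out, the last holds). The fingers move at their own pace and stop on an object; FORCE is the grip in N (left out, the last holds). Time passes only in rows, so rows that repeat a pose let the fingers close. It gives the time, the measured TCP pose, the force and the opening at its end, in the units of the state.
- ctrl.state(): the state, without advancing time (a new reading comes with each control period).
- ctrl.grab_frame(name): name is "side" or "top" or "wrist"; returns the picture (400x640x3 uint8, red, green, blue); there is no depth.
- ctrl.get_calibration(name): a dict with "vfov" (degrees; the focal length in pixels is half the picture's height over the tangent of half this angle, whatever the lens; pixels are square), "cx", "cy" (the principal point, pixels), "cam_to_world" (4x4, takes a point from camera to world coordinates). Camera axes: x right, y down, z forward; pixel columns grow to the right and rows downward; lengths in m; the calibration is good to about 2 mm. A picture is of the moment at which its call begins: read the wrist's pose just before it. get_calibration takes no time and is no camera call; for the wrist camera it gives the pose at the moment of the call.
- ctrl.close_job(): hands the job in, once; it reports no verdict.
The state is a dict: "time": time; "joints": joint angles; "qvel": joint speeds; "joint_torque": joint torques, N m; "eef_pos": TCP position; "tcp_rot": TCP orientation; "ft_force": force on the tool from outside, world axes, zero at the start; "ft_torque": the same for the moment, N m; "gripper_width": opening from 0.0 (shut) to 1.0 (fully open).
Only numpy, scipy, OpenCV 4.12 (cv2) and the standard library are available. Lean on these libraries where they do the work, as an engineer would, in place of code of your own. Each camera call takes 0.05 s, during which the arm holds its last target.

TASK

One of the two flat steel bracket blanks still lacks its second hole: it has a hole at one end and only a scribed circle with a cross at the other. Take the automatic centre punch, stand it upright with its point inside that circle, push its barrel straight down until the hidden spring snaps and the barrel is fully home, then let go and leave the punch standing there with its barrel sprung back up. Do not snap the punch anywhere else.

Things in the scene. Friction and masses are not known exactly. Their poses are not given: they have to be found in the camera images.
- punch: automatic centre punch, 130 mm tall, 0.36 kg, standing loose on the table: a dark steel ring foot (57 mm across, 6 mm high) on three struts with the punch point in the middle, above it a round metal barrel with knurled middle and black domed cap. Origin: centre of the underside of the foot, where the point marks; z up along the barrel. Its yaw does not matter.
- punch_grip (a point): point on the barrel's axis, 95 mm above the underside of the foot while the barrel is up, to grip from the sides. The barrel is a cylinder of 26 mm diameter from 58 to 122 mm above the underside of the foot; its cap ends at 130 mm. The point moves down with the barrel.
- punch_barrel (a joint): how far the barrel is pushed down over the foot, in m: 0 = up, 0.010 = fully home. A hidden spring resists: about 4 N at the start, rising to a peak of 11 N near 4 mm, then it snaps through and the force falls steadily to about 5 N at the hard stop at 10 mm. When let go the barrel springs back to 0 by itself. It may be pushed by the gripped barrel or on the cap.
- blank_spot (a point): centre of the scribed circle (26 mm diameter, with a cross) on the top face of the blank, 20 mm above the table. The blank: fixed flat steel plate, 150 x 64 x 6 mm, on a dark bench block 170 x 92 x 14 mm; nothing stands above its top face. The spot is 42 mm from its middle (point x points to that end); a 12 mm hole is at the other end. The finished blank nearby has two holes.
Things that resemble listed ones, but are neither listed nor needed, are in the scene too. What is shaped like the punch but orange is not meant.

How it is judged:
By the outcome, as a careful person would: the job done as asked, in the order asked, and still so for the second after the job is handed in, with the robot touching nothing.
It also fails if it takes over 43 s, if anything falls off the work surface, if the arm or the gripper's body presses on something with over 40 N, if the wrist force passes 120 N, or if a joint passes its speed limit or range.

## Working session

There is one attempt and no reset: what is moved stays moved. The work goes in short steps, Python scripts to look and compute and a shell command to move; the robot and the scene stay as the last step left them, time stands still between calls to the robot, and variables do not carry over. Pictures are saved under pics/ and viewed, and the job is handed in when it is done.

```bash
ls; mkdir -p pics; python3 - <<'E'
from cell import ctrl
import cv2
s=ctrl.state();print(s['time'],s['eef_pos'],s['tcp_rot'],s['ft_force'],s['gripper_width'],ctrl.pinch_z)
for n in("side","top","wrist"):
    c=ctrl.get_calibration(n);print(n,c)
    cv2.imwrite(f"pics/{n}0.png",ctrl.grab_frame(n)[:,:,::-1])
E
```

```text
pics
0.0 [0.21948608 0.61114934 0.23025978] [[-9.41168336e-01  3.37937671e-01 -5.42165639e-04]
 [ 3.37938080e-01  9.41166430e-01 -1.89867800e-03]
 [-1.31366724e-04 -1.97019403e-03 -9.99998051e-01]] [0.2594445  0.24848952 0.02210964] 1.0028542714575581 -0.0187
side {'vfov': 42.52404588999769, 'cx': 322.1614130759119, 'cy': 199.96939882266534, 'cam_to_world': array([[ 0.97613758, -0.11552136,  0.18387561,  0.25588594],
       [-0.21696048, -0.48317909,  0.84821348, -1.13226785],
       [-0.00914192, -0.8678668 , -0.49671284,  0.73244731],
       [ 0.        ,  0.        ,  0.        ,  1.        ]])}
top {'vfov': 52.425171080416234, 'cx': 319.0972499318544, 'cy': 193.4319642089997, 'cam_to_world': array([[-0.01676599, -0.9853231 ,  0.16987436,  0.36304537],
       [-0.99982837,  0.01786113,  0.00492053, -0.03019997],
       [-0.00788246, -0.16976271, -0.98545344,  0.91117038],
       [ 0.        ,  0.        ,  0.        ,  1.        ]])}
wrist {'vfov': 67.54169745800273, 'cx': 320.1260807853123, 'cy': 196.43397421468046, 'cam_to_world': array([[ 3.38843013e-01,  8.93713814e-01,  2.94042568e-01,
         1.44549353e-01],
       [ 9.40842559e-01, -3.21593073e-01, -1.06738815e-01,
         6.37789486e-01],
       [-8.31900058e-04,  3.12815464e-01, -9.49813557e-01,
         3.71892265e-01],
       [ 0.00000000e+00,  0.00000000e+00,  0.00000000e+00,
         1.00000000e+00]])}
```

View pics/side0.png

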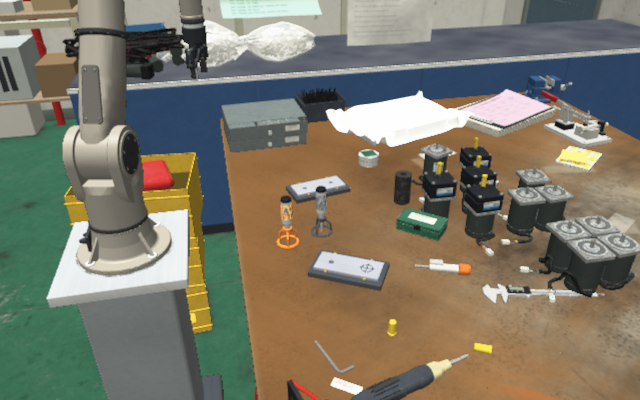

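View pics/top0.png

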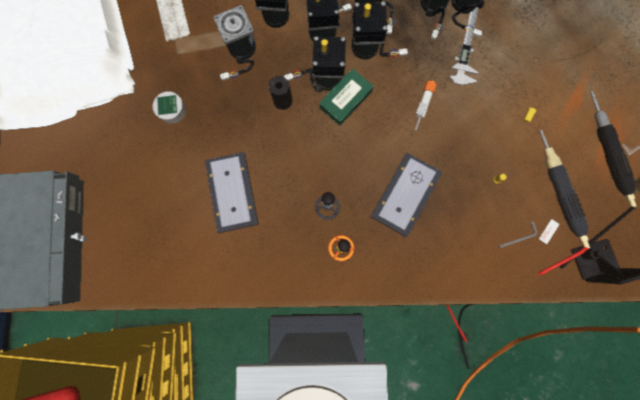

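View pics/wrist0.png

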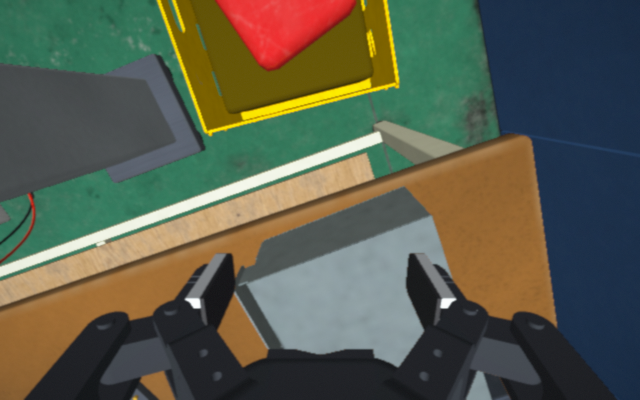

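Top view: the grey punch is at about (327,205) and the orange one at (342,248). The one-hole blank has its scribed circle at about (417,177). I'll zoom in and measure.

```bash
python3 - <<'E'
import cv2
t=cv2.imread('pics/top0.png');s=cv2.imread('pics/side0.png')
cv2.imwrite('pics/topc.png',cv2.resize(t[145:265,300:450],None,fx=5,fy=5,interpolation=cv2.INTER_CUBIC))
cv2.imwrite('pics/sidec.png',cv2.resize(s[175:295,270:400],None,fx=5,fy=5,interpolation=cv2.INTER_CUBIC))
E
```

```text
(no output)
```

View pics/topc.png

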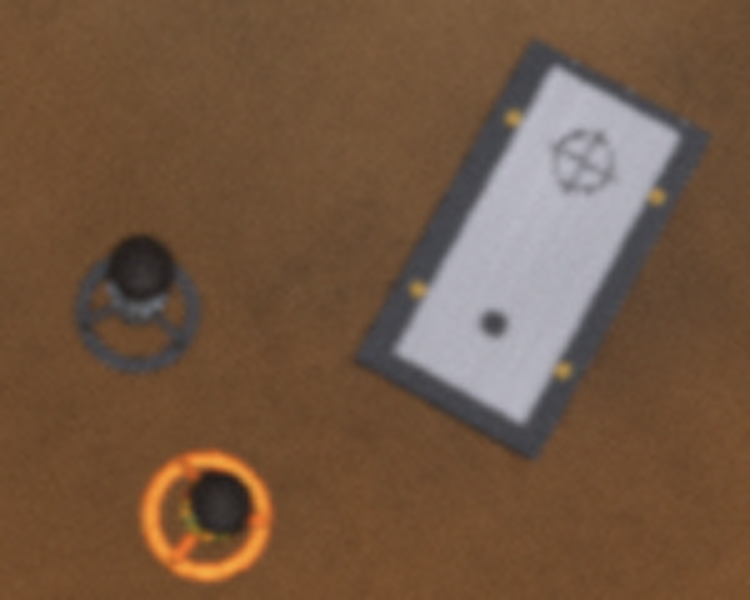

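View pics/sidec.png

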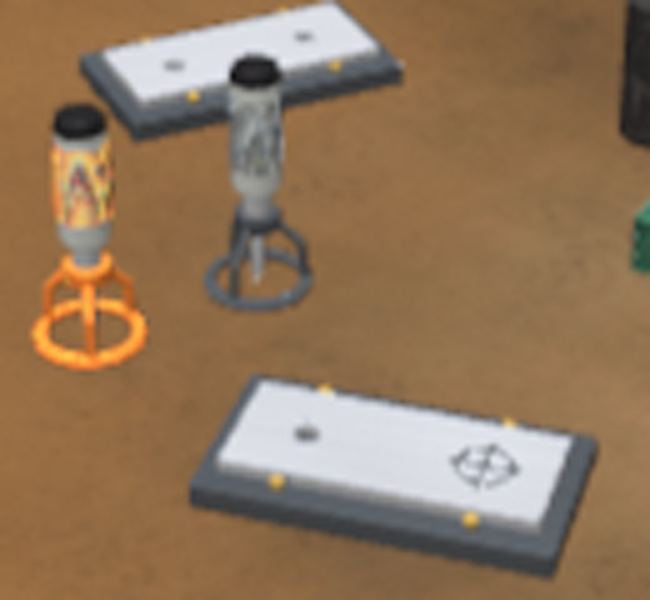

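```bash
cat > h.py <<'E'
import numpy as np,cv2
def ray(c,u,v):
    f=200/np.tan(np.radians(c['vfov']/2));M=c['cam_to_world']
    return M[:3,3],M[:3,:3]@np.array([(u-c['cx'])/f,(v-c['cy'])/f,1])
def plane(c,u,v,z):
    o,d=ray(c,u,v);return o+d*(z-o[2])/d[2]
def proj(c,p):
    f=200/np.tan(np.radians(c['vfov']/2));M=c['cam_to_world'];q=M[:3,:3].T@(np.array(p)-M[:3,3]);return np.array([q[0]/q[2]*f+c['cx'],q[1]/q[2]*f+c['cy']])
E
python3 - <<'E'
from cell import ctrl
from h import *
ct=ctrl.get_calibration('top');cs=ctrl.get_calibration('side')
np.set_printoptions(precision=4,suppress=True)
for n,c,x0,y0 in(('top',ct,300,145),('side',cs,270,175)):
    im=cv2.imread(f'pics/{n}0.png')[y0:y0+120,x0:x0+(150 if n=='top' else 130)]
    m=(im.min(2)>120).astype('uint8')
    k,l,st,ce=cv2.connectedComponentsWithStats(m)
    for i in range(1,k):
        if st[i,4]>400:
            mm=(l==i).astype('uint8');cn=max(cv2.findContours(mm,0,2)[0],key=cv2.contourArea)
            W=np.array([plane(c,p[0]+x0,p[1]+y0,.02)[:2] for p in cn[:,0]],'float32')
            r=cv2.minAreaRect(W);B=cv2.boxPoints(r);print(n,r,st[i]);
E1=0
g=lambda X,Y,x0,y0:(X/5-.4+x0,Y/5-.4+y0)
print('spot',plane(ct,*g(584,162,300,145),.02),plane(cs,*g(486,466,270,175),.02))
print('hole',plane(ct,*g(493,323,300,145),.02),plane(cs,*g(307,433,270,175),.02))
print('ring',plane(ct,*g(138,313,300,145),.005),plane(cs,*g(259,281,270,175),.003))
print('cap',plane(ct,*g(141,266,300,145),.125),plane(cs,*g(256,72,270,175),.125))
print('orange',plane(ct,*g(207,515,300,145),.005),'cap',plane(ct,*g(221,501,300,145),.125))
E
```

```text
top ((0.5142301917076111, -0.2215302288532257), (0.06565927714109421, 0.15082578361034393), 59.007389068603516) [  79   13   57   71 1952]
side ((0.5336160659790039, 0.14012829959392548), (0.156309112906456, 0.1465597003698349), 11.442719459533691) [ 20   0  56  30 673]
side ((0.5124231576919556, -0.22117827832698822), (0.07380694895982742, 0.1527600735425949), 59.0644645690918) [  43   76   72   30 1306]
spot [ 0.55   -0.2441  0.02  ] [ 0.5509 -0.2411  0.02  ]
hole [ 0.4782 -0.1998  0.02  ] [ 0.4777 -0.1983  0.02  ]
ring [ 0.4875 -0.0434  0.005 ] [ 0.4892 -0.0429  0.003 ]
cap [ 0.4896 -0.0432  0.125 ] [ 0.4893 -0.0409  0.125 ]
orange [ 0.3968 -0.0721  0.005 ] cap [ 0.3976 -0.072   0.125 ]
```

```bash
cat > d.py <<'E'
import sys
from cell import ctrl
from h import *
s=ctrl.state();np.set_printoptions(precision=4,suppress=True)
t=np.array([float(a) for a in sys.argv[1:4]])
print(s['time'],s['eef_pos'],s['joints'],'force',s['ft_force'],s['gripper_width'])
print('rel cm',s['tcp_rot'].T@(t-s['eef_pos'])*100)
E
python3 d.py .4885 -.043 .2
```

```text
0.15 [0.2195 0.6113 0.2305] [-1.325   0.3991  0.045   1.5376 -0.0187  1.2069 -0.0507] force [-0.2803  0.8799  0.629 ] 1.0026959268076678
rel cm [-47.4282 -52.487    3.1341]
```

```bash
python3 -m jog '[{"tx":-2,"ty":-2.2},{"tx":-5.5,"ty":-6.1},{"tx":-9.5,"ty":-10.5},{"tx":-13.5,"ty":-14.9},{"tx":-17.5,"ty":-19.4},{"tx":-21.5,"ty":-23.8},{"tx":-24.5,"ty":-27.1},{"tx":-26,"ty":-28.8}]' 1; python3 d.py .4885 -.043 .2
```

```text
0.15 [0.2195 0.6113 0.2305] [-1.325   0.3991  0.045   1.5376 -0.0187  1.2069 -0.0507] force [-0.2803  0.8799  0.629 ] 1.0026959268076678
rel cm [-47.4282 -52.487    3.1341]schema error: expected keys tx, ty, tz, rx, ry, rz
```

```bash
python3 -m jog '[{"tx":-2,"ty":-2.2,"tz":0,"rx":0,"ry":0,"rz":0},{"tx":-5.5,"ty":-6.1,"tz":0,"rx":0,"ry":0,"rz":0},{"tx":-9.5,"ty":-10.5,"tz":0,"rx":0,"ry":0,"rz":0},{"tx":-13.5,"ty":-14.9,"tz":0,"rx":0,"ry":0,"rz":0},{"tx":-17.5,"ty":-19.4,"tz":0,"rx":0,"ry":0,"rz":0},{"tx":-21.5,"ty":-23.8,"tz":0,"rx":0,"ry":0,"rz":0},{"tx":-24.5,"ty":-27.1,"tz":0,"rx":0,"ry":0,"rz":0},{"tx":-26,"ty":-28.8,"tz":0,"rx":0,"ry":0,"rz":0}]' 1; python3 d.py .4885 -.043 .2
```

```text
time: 1.15
eef_pos: [0.3678, 0.2499, 0.2312]
tcp_rot: [[-0.94, 0.342, -0.0], [0.342, 0.94, -0.0], [0.0, -0.0, -1.0]]
ft_force: [0.9, 0.6, 0.7]
gripper_width: 0.996
1.15 [0.3678 0.2499 0.2312] [-0.946   0.0232  0.258   2.0049 -0.0065  1.1144  0.537 ] force [0.9387 0.5627 0.7273] 0.9956722665147602
rel cm [-21.348  -23.4068   3.1276]
```

```bash
python3 -m jog '[{"tx":-2,"ty":-2.2,"tz":0,"rx":0,"ry":0,"rz":0},{"tx":-5.5,"ty":-6,"tz":0,"rx":0,"ry":0,"rz":0},{"tx":-9.5,"ty":-10.4,"tz":0,"rx":0,"ry":0,"rz":0},{"tx":-13.5,"ty":-14.8,"tz":0.5,"rx":0,"ry":0,"rz":0},{"tx":-17.5,"ty":-19.2,"tz":1.5,"rx":0,"ry":0,"rz":0},{"tx":-20,"ty":-22,"tz":2.5,"rx":0,"ry":0,"rz":0},{"tx":-21.3,"ty":-23.4,"tz":3,"rx":0,"ry":0,"rz":0},{"tx":-21.3,"ty":-23.4,"tz":3,"rx":0,"ry":0,"rz":0}]'; python3 d.py .4885 -.043 .2;python3 - <<'E'
from cell import ctrl
import cv2,pickle
d={n:ctrl.get_calibration(n) for n in('wrist','side')};d['R']=ctrl.state()['tcp_rot'];d['p']=ctrl.state()['eef_pos']
pickle.dump(d,open('c1.pkl','wb'))
cv2.imwrite("pics/w1.png",ctrl.grab_frame('wrist')[:,:,::-1])
cv2.imwrite("pics/s1.png",ctrl.grab_frame('side')[:,:,::-1])
E
```

```text
time: 2.15
eef_pos: [0.4881, -0.0408, 0.2008]
tcp_rot: [[-0.94, 0.341, -0.001], [0.341, 0.94, -0.001], [0.001, -0.001, -1.0]]
ft_force: [0.2, -0.8, 0.6]
gripper_width: 1.004
2.15 [ 0.4881 -0.0408  0.2008] [-0.5403  0.1614  0.5982  1.9585 -0.1034  1.0528  1.3259] force [ 0.2277 -0.8216  0.609 ] 1.0042767128400505
rel cm [-0.1095 -0.1914  0.0806]
```

View pics/w1.png

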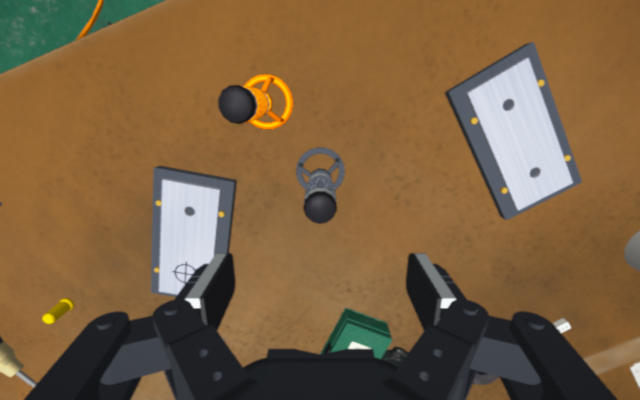

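View pics/s1.png

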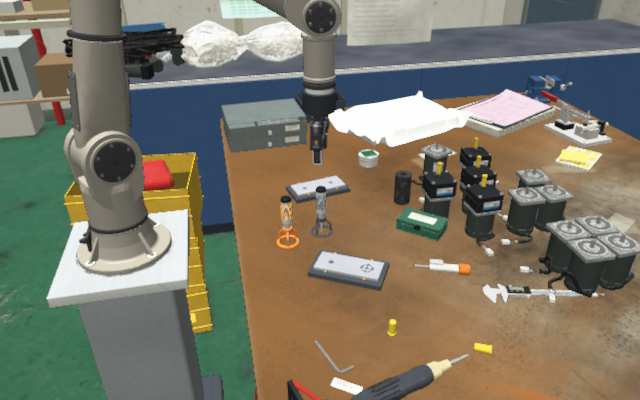

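Wrist view: the punch cap is at about (320,207) and its ring at (320,172), midway between the fingers. The scribed circle is at about (186,272).

```bash
python3 - <<'E'
from h import *
import pickle
np.set_printoptions(precision=4,suppress=True)
d=pickle.load(open('c1.pkl','rb'));c=d['wrist'];im=cv2.imread('pics/w1.png')
m=(im[185:230,295:345].max(2)<60).astype('uint8');k,l,st,ce=cv2.connectedComponentsWithStats(m)
i=1+np.argmax(st[1:,4]);x,y,w,h,a=st[i];u,v=ce[i]+[295,185];print(st[i],u,v)
print('cap',plane(c,u,v,.123))
print('cap x-extent width m',w/ (200/np.tan(np.radians(c['vfov']/2))))
print('ring',plane(c,320,172,.006),'spot',plane(c,186,272,.02),'hole',plane(c,190,211,.02))
print('tcp',d['p'])
cv2.imwrite('pics/w1c.png',cv2.resize(im[140:300,140:360],None,fx=3.6,fy=3.6,interpolation=2))
E
```

```text
[  9   7  32  31 610] 320.2360655737705 207.67704918032786
cap [ 0.4898 -0.0419  0.123 ]
cap x-extent width m 0.10699281652703739
ring [ 0.4892 -0.042   0.006 ] spot [ 0.5485 -0.24    0.02  ] hole [ 0.4781 -0.1974  0.02  ]
tcp [ 0.4881 -0.0408  0.2008]
```

View pics/w1c.png

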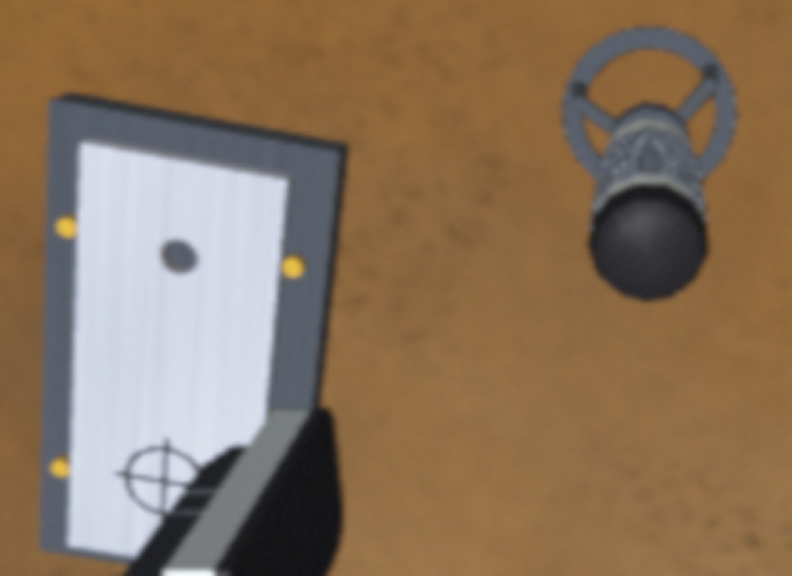

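```bash
python3 d.py .4893 -.042 .076
```

```text
2.25 [ 0.4881 -0.0385  0.2012] [-0.5424  0.1599  0.5958  1.9588 -0.1038  1.0531  1.3257] force [-0.0899  0.2738 -0.0772] 0.9963266624191632
rel cm [-0.2395 -0.2999 12.5195]
```

```bash
python3 -m jog '[{"tx":-0.2,"ty":-0.2,"tz":2,"rx":0,"ry":0,"rz":0},{"tx":-0.2,"ty":-0.2,"tz":5,"rx":0,"ry":0,"rz":0},{"tx":-0.2,"ty":-0.2,"tz":8,"rx":0,"ry":0,"rz":0},{"tx":-0.2,"ty":-0.2,"tz":10.5,"rx":0,"ry":0,"rz":0},{"tx":-0.2,"ty":-0.2,"tz":12,"rx":0,"ry":0,"rz":0},{"tx":-0.2,"ty":-0.2,"tz":12.5,"rx":0,"ry":0,"rz":0},{"tx":-0.2,"ty":-0.2,"tz":12.5,"rx":0,"ry":0,"rz":0},{"tx":-0.2,"ty":-0.2,"tz":12.5,"rx":0,"ry":0,"rz":0}]' 0.1 20; python3 d.py .4893 -.042 .076;python3 - <<'E'
from cell import ctrl
import cv2,pickle
d={n:ctrl.get_calibration(n) for n in('wrist','side')};d['R']=ctrl.state()['tcp_rot'];d['p']=ctrl.state()['eef_pos']
pickle.dump(d,open('c2.pkl','wb'))
cv2.imwrite("pics/w2.png",ctrl.grab_frame('wrist')[:,:,::-1])
a=ctrl.grab_frame('side')[:,:,::-1];cv2.imwrite("pics/s2.png",cv2.resize(a[100:300,200:420],None,fx=3,fy=3,interpolation=2))
E
```

```text
time: 3.25
eef_pos: [0.4905, -0.0418, 0.0771]
tcp_rot: [[-0.941, 0.338, 0.002], [0.338, 0.941, 0.0], [-0.002, 0.001, -1.0]]
ft_force: [-0.0, -0.4, -0.2]
gripper_width: 0.554
3.25 [ 0.4905 -0.0418  0.0771] [-0.4595  0.348   0.5451  2.0749 -0.2548  0.7805  1.4675] force [-0.0275 -0.3883 -0.2204] 0.5536230123446556
rel cm [ 0.1027 -0.057   0.1137]
```

View pics/w2.png

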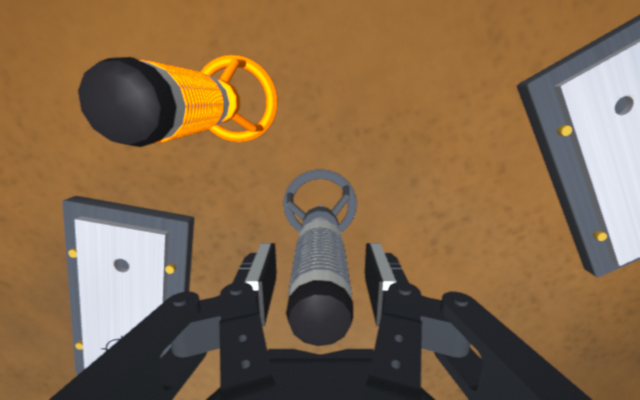

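View pics/s2.png

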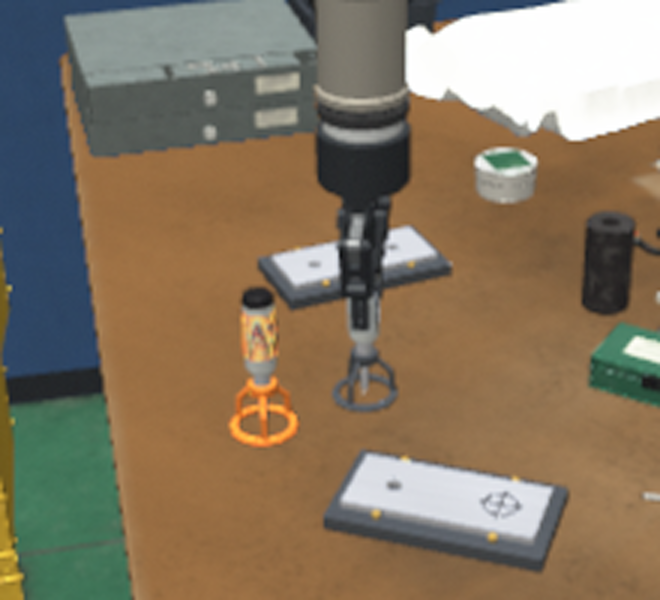

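The barrel is centred between the pads: cap at u=320, pads at 270 and 372. I'll close now.

```bash
python3 -m jog '[{"tx":0,"ty":0,"tz":0,"rx":0,"ry":0,"rz":0},{"tx":0,"ty":0,"tz":0,"rx":0,"ry":0,"rz":0},{"tx":0,"ty":0,"tz":0,"rx":0,"ry":0,"rz":0},{"tx":0,"ty":0,"tz":0,"rx":0,"ry":0,"rz":0},{"tx":0,"ty":0,"tz":0,"rx":0,"ry":0,"rz":0},{"tx":0,"ty":0,"tz":0,"rx":0,"ry":0,"rz":0}]' -1 50; python3 d.py .4893 -.042 .076;python3 - <<'E'
from cell import ctrl
import cv2,pickle
cv2.imwrite("pics/w3.png",ctrl.grab_frame('wrist')[:,:,::-1])
E
```

```text
time: 4.1
eef_pos: [0.4899, -0.0419, 0.0764]
tcp_rot: [[-0.941, 0.338, 0.001], [0.338, 0.941, 0.0], [-0.001, 0.0, -1.0]]
ft_force: [0.3, 0.1, 4.4]
gripper_width: 0.292
4.1 [ 0.4899 -0.0419  0.0764] [-0.4592  0.3491  0.5449  2.0756 -0.255   0.7801  1.4677] force [0.2991 0.0985 4.4095] 0.2916359589220091
rel cm [ 0.0571 -0.0287  0.0439]
```

View pics/w3.png

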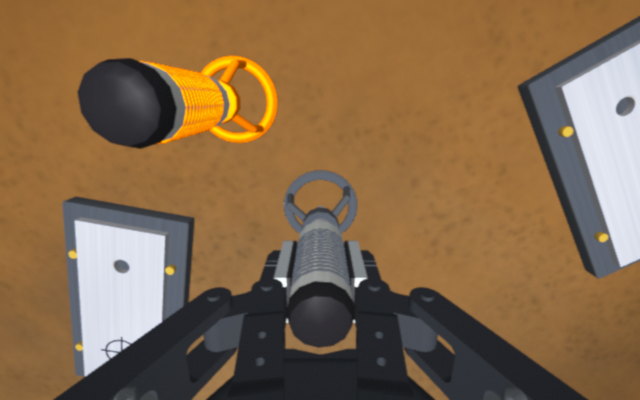

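```bash
python3 -m jog '[{"tx":0,"ty":0,"tz":-1.5,"rx":0,"ry":0,"rz":0},{"tx":0,"ty":0,"tz":-4,"rx":0,"ry":0,"rz":0},{"tx":-1.5,"ty":-2,"tz":-6,"rx":0,"ry":0,"rz":0},{"tx":-4,"ty":-5.4,"tz":-6,"rx":0,"ry":0,"rz":0},{"tx":-7,"ty":-9.5,"tz":-6,"rx":0,"ry":0,"rz":0},{"tx":-10,"ty":-13.5,"tz":-6,"rx":0,"ry":0,"rz":0},{"tx":-12,"ty":-16.2,"tz":-6,"rx":0,"ry":0,"rz":0},{"tx":-12.4,"ty":-16.7,"tz":-6,"rx":0,"ry":0,"rz":0}]' -1 50;python3 -m jog '[{"tx":0,"ty":0,"tz":0,"rx":0,"ry":0,"rz":0},{"tx":0,"ty":0,"tz":0,"rx":0,"ry":0,"rz":0}]'; python3 d.py .5495 -.2415 .136;python3 - <<'E'
from cell import ctrl
import cv2,pickle
d={n:ctrl.get_calibration(n) for n in('wrist','side')};d['R']=ctrl.state()['tcp_rot'];d['p']=ctrl.state()['eef_pos']
pickle.dump(d,open('c4.pkl','wb'))
cv2.imwrite("pics/w4.png",ctrl.grab_frame('wrist')[:,:,::-1])
a=ctrl.grab_frame('side')[:,:,::-1];cv2.imwrite("pics/s4.png",a)
cv2.imwrite("pics/s4c.png",cv2.resize(a[180:300,280:420],None,fx=5,fy=5,interpolation=2))
E
```

```text
time: 5.15
eef_pos: [0.5488, -0.2441, 0.1361]
tcp_rot: [[-0.94, 0.342, -0.002], [0.342, 0.94, -0.002], [0.001, -0.002, -1.0]]
ft_force: [0.3, -0.3, -3.4]
gripper_width: 0.292
time: 5.4
eef_pos: [0.5496, -0.2389, 0.1359]
tcp_rot: [[-0.942, 0.336, -0.001], [0.336, 0.942, 0.002], [0.002, 0.001, -1.0]]
ft_force: [0.2, 0.4, -3.6]
gripper_width: 0.292
5.4 [ 0.5496 -0.2389  0.1359] [-0.1169  0.4619  0.6029  1.7762 -0.3065  1.      1.8332] force [ 0.1602  0.4442 -3.6316] 0.29226770382255535
rel cm [-0.075  -0.2483 -0.0139]
```

View pics/w4.png

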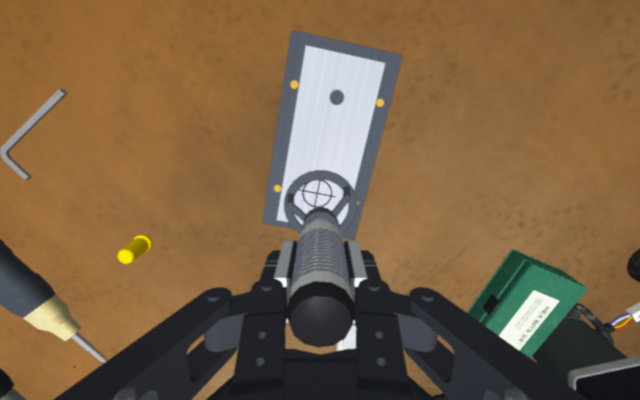

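View pics/s4c.png

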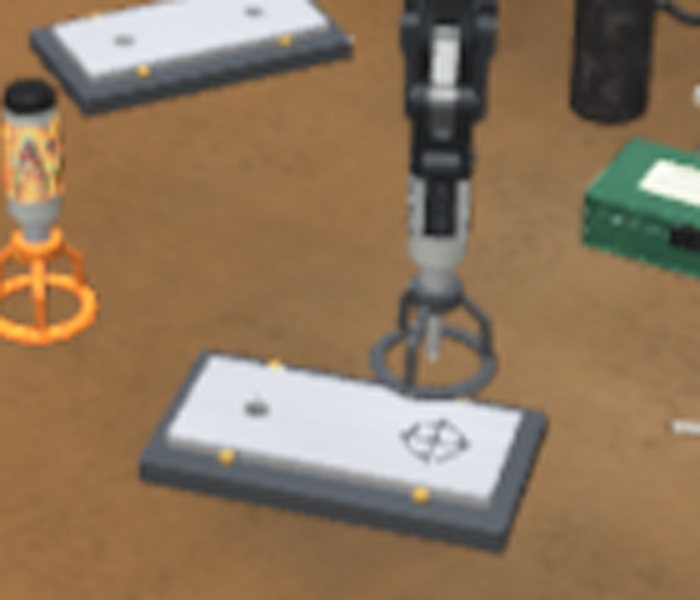

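```bash
python3 - <<'E'
from h import *
im=cv2.imread('pics/w4.png')
cv2.imwrite('pics/w4c.png',cv2.resize(im[150:250,260:380],None,fx=6,fy=6,interpolation=2))
E
python3 d.py .5495 -.2415 .096
```

```text
5.5 [ 0.5499 -0.2392  0.1361] [-0.117   0.4618  0.6033  1.7758 -0.3064  0.9997  1.8334] force [ 0.1132  1.1656 -4.2341] 0.2907315930637609
rel cm [-0.0431 -0.2318  4.0106]
```

View pics/w4c.png

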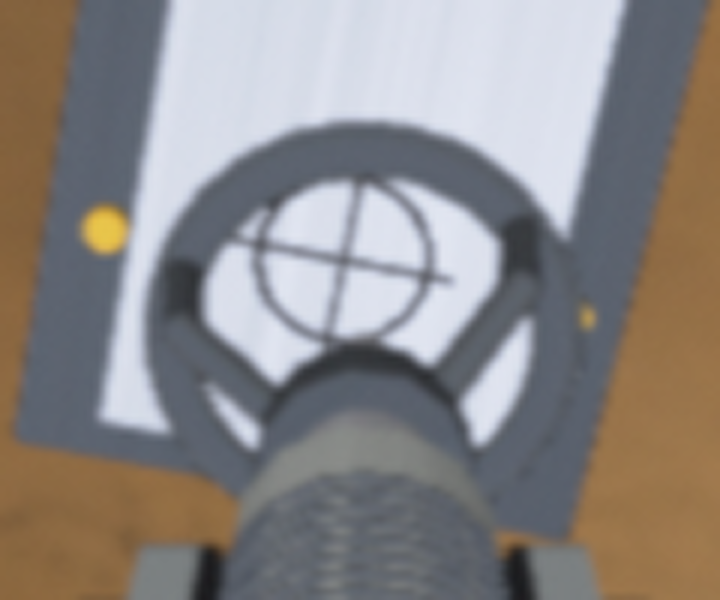

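```bash
python3 - <<'E'
from h import *
import pickle
np.set_printoptions(precision=4,suppress=True)
d=pickle.load(open('c4.pkl','rb'));c=d['wrist'];p=d['p']
g=lambda X,Y:(X/6-.4+260,Y/6-.4+150)
s=plane(c,*g(345,260),.02);print('spot',s)
th=np.linspace(0,6.28,100)
for z in(.06,.063,.066):
    q=(np.array([proj(c,[p[0]+.0285*np.cos(t),p[1]+.0285*np.sin(t),z]) for t in th])+.4-[260,150])*6
    print(z,q[:,0].min(),q[:,0].max(),q[:,1].min(),q[:,1].max())
# observed ring: shift in tool plane to match left/right 146,580 and top 122
e=d['R'].T@(s-p)*100;print('tool cm from tcp to spot',e)
print('side: ring ctr',plane(d['side'],433/5-.4+280,358/5-.4+180,.063),'spot',plane(d['side'],435/5-.4+280,440/5-.4+180,.02))
E
```

```text
spot [ 0.5502 -0.2423  0.02  ]
0.06 144.51778879253357 586.8750677606016 124.32246034917188 540.4577248103574
0.063 141.83818002060798 589.7245776710064 129.91225840599805 550.6279062202215
0.066 139.09069945058388 592.6461846092947 135.6490695731154 561.045347545783
tool cm from tcp to spot [-0.1902 -0.3136 11.5858]
side: ring ctr [ 0.5493 -0.2365  0.063 ] spot [ 0.5506 -0.2402  0.02  ]
```

```bash
python3 -m jog '[{"tx":-0.2,"ty":-0.3,"tz":1,"rx":0,"ry":0,"rz":0},{"tx":-0.2,"ty":-0.3,"tz":2.3,"rx":0,"ry":0,"rz":0},{"tx":-0.2,"ty":-0.3,"tz":3.2,"rx":0,"ry":0,"rz":0},{"tx":-0.2,"ty":-0.3,"tz":3.6,"rx":0,"ry":0,"rz":0},{"tx":-0.2,"ty":-0.3,"tz":3.6,"rx":0,"ry":0,"rz":0},{"tx":-0.2,"ty":-0.3,"tz":3.6,"rx":0,"ry":0,"rz":0}]'; python3 d.py .5502 -.2423 .096;python3 - <<'E'
from cell import ctrl
import cv2,pickle
d={n:ctrl.get_calibration(n) for n in('wrist','side')};d['R']=ctrl.state()['tcp_rot'];d['p']=ctrl.state()['eef_pos']
pickle.dump(d,open('c5.pkl','wb'))
b=ctrl.grab_frame('wrist')[:,:,::-1]
cv2.imwrite("pics/w5c.png",cv2.resize(b[150:250,260:380],None,fx=6,fy=6,interpolation=2))
a=ctrl.grab_frame('side')[:,:,::-1];cv2.imwrite("pics/s5.png",a)
cv2.imwrite("pics/s5c.png",cv2.resize(a[180:300,280:420],None,fx=5,fy=5,interpolation=2))
E
```

```text
time: 6.25
eef_pos: [0.5511, -0.2447, 0.1006]
tcp_rot: [[-0.941, 0.338, 0.001], [0.338, 0.941, -0.0], [-0.001, 0.0, -1.0]]
ft_force: [-0.3, -0.4, -3.3]
gripper_width: 0.293
6.25 [ 0.5511 -0.2447  0.1006] [-0.0898  0.5086  0.5818  1.7977 -0.3391  0.9354  1.8638] force [-0.3146 -0.4373 -3.3013] 0.29270685990127804
rel cm [0.1673 0.1946 0.4632]
```

View pics/w5c.png

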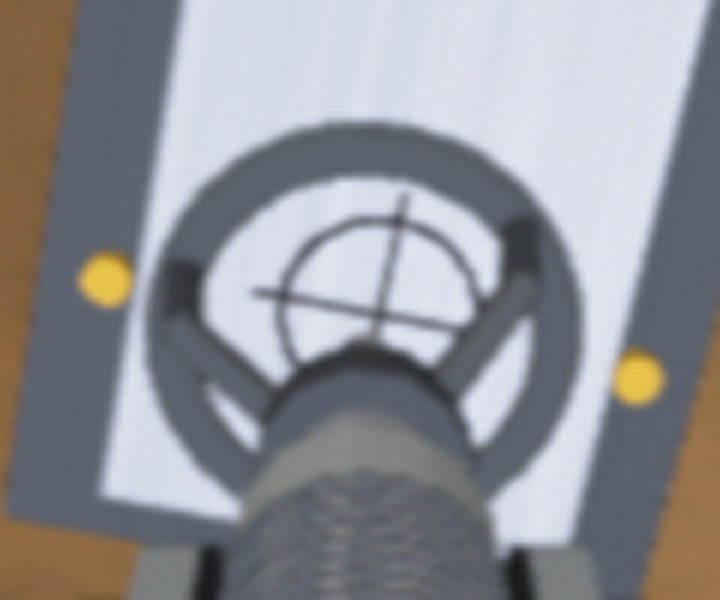

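View pics/s5c.png

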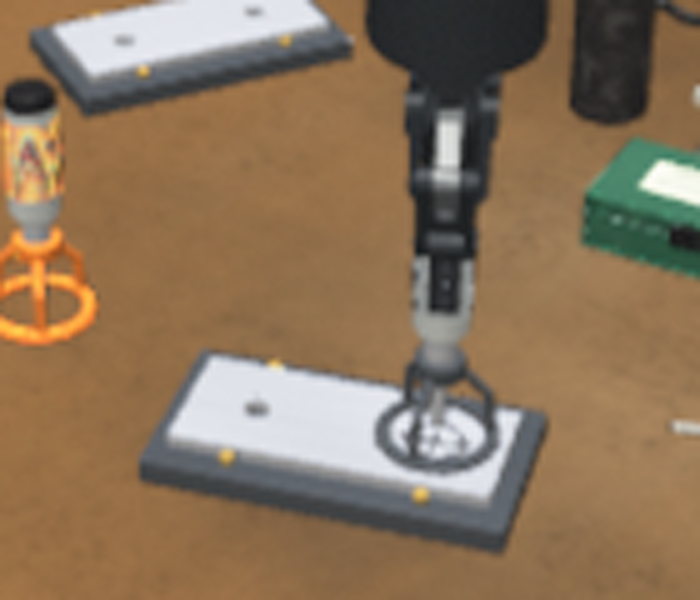

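```bash
python3 - <<'E'
from h import *
import pickle
np.set_printoptions(precision=4,suppress=True)
d=pickle.load(open('c5.pkl','rb'));c=d['wrist'];p=d['p']
s=plane(c,375/6-.4+260,310/6-.4+150,.02);print('spot',s,d['R'].T@(s-p)*100)
print('foot ring side',plane(d['side'],438/5-.4+280,433/5-.4+180,.029))
E
```

```text
spot [ 0.5493 -0.2429  0.02  ] [0.2351 0.1121 8.0631]
foot ring side [ 0.5497 -0.2469  0.029 ]
```

```bash
python3 -m jog '[{"tx":0.2,"ty":0.1,"tz":0,"rx":0,"ry":0,"rz":0},{"tx":0.2,"ty":0.1,"tz":0.1,"rx":0,"ry":0,"rz":0},{"tx":0.2,"ty":0.1,"tz":0.3,"rx":0,"ry":0,"rz":0},{"tx":0.2,"ty":0.1,"tz":0.5,"rx":0,"ry":0,"rz":0},{"tx":0.2,"ty":0.1,"tz":0.5,"rx":0,"ry":0,"rz":0}]'; python3 d.py .5498 -.2425 .086
```

```text
time: 6.98
eef_pos: [0.5495, -0.2429, 0.0962]
tcp_rot: [[-0.941, 0.338, 0.001], [0.338, 0.941, 0.001], [-0.0, 0.001, -1.0]]
ft_force: [-1.8, 1.8, 5.2]
gripper_width: 0.286
6.975 [ 0.5495 -0.2429  0.0962] [-0.0903  0.5107  0.5793  1.8058 -0.3424  0.926   1.8653] force [-1.823   1.7752  5.2142] 0.28558117436011776
rel cm [-0.0118  0.0496  1.0242]
```

Foot is down, 1 mm or less from the spot. I'll press now.

```bash
python3 -m jog '[{"tx":0,"ty":0,"tz":0.2,"rx":0,"ry":0,"rz":0},{"tx":0,"ty":0,"tz":0.4,"rx":0,"ry":0,"rz":0},{"tx":0,"ty":0,"tz":0.6,"rx":0,"ry":0,"rz":0},{"tx":0,"ty":0,"tz":0.8,"rx":0,"ry":0,"rz":0},{"tx":0,"ty":0,"tz":0.95,"rx":0,"ry":0,"rz":0},{"tx":0,"ty":0,"tz":0.95,"rx":0,"ry":0,"rz":0}]'; python3 d.py .5498 -.2425 .086
```

```text
time: 7.72
eef_pos: [0.5496, -0.2429, 0.0869]
tcp_rot: [[-0.941, 0.338, 0.001], [0.338, 0.941, 0.001], [-0.001, 0.001, -1.0]]
ft_force: [-2.3, 1.3, 4.7]
gripper_width: 0.294
7.725 [ 0.5496 -0.2429  0.0869] [-0.0848  0.5223  0.5726  1.8124 -0.351   0.9088  1.872 ] force [-2.3408  1.2794  4.6754] 0.29392684098923394
rel cm [-0.0043  0.0415  0.0883]
```

```bash
python3 -m jog '[{"tx":0,"ty":0,"tz":0.1,"rx":0,"ry":0,"rz":0},{"tx":0,"ty":0,"tz":0.1,"rx":0,"ry":0,"rz":0}]'; python3 -m jog '[{"tx":0,"ty":0,"tz":0.1,"rx":0,"ry":0,"rz":0},{"tx":0,"ty":0,"tz":0.1,"rx":0,"ry":0,"rz":0}]'
```

```text
time: 7.98
eef_pos: [0.5497, -0.2429, 0.0868]
tcp_rot: [[-0.941, 0.338, 0.001], [0.338, 0.941, 0.001], [-0.001, 0.001, -1.0]]
ft_force: [-3.4, 3.3, 10.9]
gripper_width: 0.293
time: 8.22
eef_pos: [0.5498, -0.243, 0.0868]
tcp_rot: [[-0.941, 0.338, 0.001], [0.338, 0.941, 0.002], [-0.001, 0.002, -1.0]]
ft_force: [-5.3, 4.9, 16.2]
gripper_width: 0.292
```

Force rises with no further travel, so this looks like the hard stop. I'll press a little more and look to confirm.

```bash
python3 -m jog '[{"tx":0,"ty":0,"tz":0.1,"rx":0,"ry":0,"rz":0},{"tx":0,"ty":0,"tz":0.1,"rx":0,"ry":0,"rz":0}]';python3 - <<'E'
from cell import ctrl
import cv2,pickle
a=ctrl.grab_frame('side')[:,:,::-1]
cv2.imwrite("pics/s6c.png",cv2.resize(a[180:300,280:420],None,fx=5,fy=5,interpolation=2))
E
```

```text
time: 8.48
eef_pos: [0.5499, -0.243, 0.0867]
tcp_rot: [[-0.941, 0.338, 0.002], [0.338, 0.941, 0.002], [-0.001, 0.003, -1.0]]
ft_force: [-6.6, 5.6, 21.3]
gripper_width: 0.293
```

View pics/s6c.png

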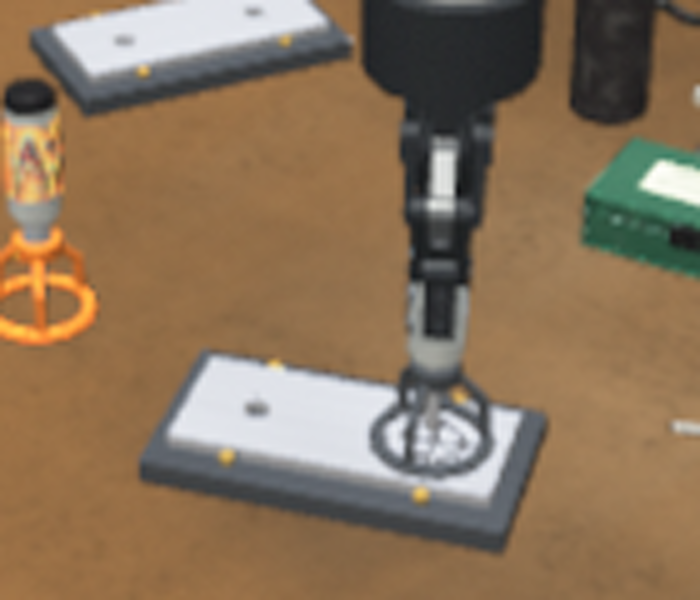

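```bash
python3 -m jog '[{"tx":0,"ty":0,"tz":-0.3,"rx":0,"ry":0,"rz":0},{"tx":0,"ty":0,"tz":-0.6,"rx":0,"ry":0,"rz":0},{"tx":0,"ty":0,"tz":-0.9,"rx":0,"ry":0,"rz":0},{"tx":0,"ty":0,"tz":-1.15,"rx":0,"ry":0,"rz":0},{"tx":0,"ty":0,"tz":-1.15,"rx":0,"ry":0,"rz":0}]'; python3 d.py .5498 -.2425 .096
```

```text
time: 9.15
eef_pos: [0.5496, -0.2429, 0.0957]
tcp_rot: [[-0.941, 0.338, 0.001], [0.338, 0.941, 0.001], [-0.001, 0.001, -1.0]]
ft_force: [-2.8, 1.9, 6.9]
gripper_width: 0.29
9.15 [ 0.5496 -0.2429  0.0957] [-0.0898  0.5112  0.5789  1.8064 -0.3432  0.9247  1.866 ] force [-2.778   1.853   6.8971] 0.2898566644994245
rel cm [-0.0087  0.0486 -0.0267]
```

Now open, with the barrel about 1 mm below fully up.

```bash
python3 -m jog '[{"tx":0,"ty":0,"tz":0,"rx":0,"ry":0,"rz":0},{"tx":0,"ty":0,"tz":0,"rx":0,"ry":0,"rz":0},{"tx":0,"ty":0,"tz":0,"rx":0,"ry":0,"rz":0},{"tx":0,"ty":0,"tz":0,"rx":0,"ry":0,"rz":0}]' 0.3 20; python3 - <<'E'
from cell import ctrl
import cv2
b=ctrl.grab_frame('wrist')[:,:,::-1]
cv2.imwrite("pics/w7.png",b)
E
```

```text
time: 9.65
eef_pos: [0.5493, -0.2429, 0.0942]
tcp_rot: [[-0.941, 0.338, -0.0], [0.338, 0.941, 0.0], [0.0, -0.0, -1.0]]
ft_force: [0.1, -0.1, -0.2]
gripper_width: 0.654
```

View pics/w7.png

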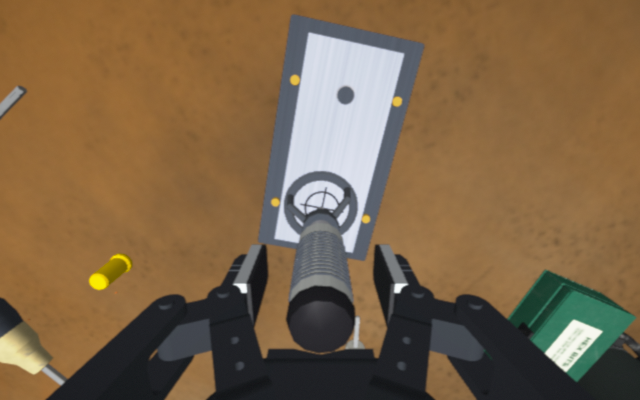

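The punch stands free, with its cap at (321,320) between open pads and its ring round the scribed circle at (321,203). I'll retreat straight up.

```bash
python3 -m jog '[{"tx":0,"ty":0,"tz":-1.5,"rx":0,"ry":0,"rz":0},{"tx":0,"ty":0,"tz":-4,"rx":0,"ry":0,"rz":0},{"tx":0,"ty":0,"tz":-7,"rx":0,"ry":0,"rz":0},{"tx":0,"ty":0,"tz":-10,"rx":0,"ry":0,"rz":0},{"tx":0,"ty":0,"tz":-12.5,"rx":0,"ry":0,"rz":0},{"tx":0,"ty":0,"tz":-14,"rx":0,"ry":0,"rz":0},{"tx":0,"ty":0,"tz":-14,"rx":0,"ry":0,"rz":0},{"tx":0,"ty":0,"tz":-14,"rx":0,"ry":0,"rz":0}]' 0.6; python3 - <<'E'
from cell import ctrl
import cv2,pickle
pickle.dump({n:ctrl.get_calibration(n) for n in('wrist','side')},open('c8.pkl','wb'))
b=ctrl.grab_frame('wrist')[:,:,::-1]
cv2.imwrite("pics/w8c.png",cv2.resize(b[140:300,240:400],None,fx=3.7,fy=3.7,interpolation=2))
a=ctrl.grab_frame('side')[:,:,::-1]
cv2.imwrite("pics/s8c.png",cv2.resize(a[180:300,280:420],None,fx=5,fy=5,interpolation=2))
E
```

```text
time: 10.7
eef_pos: [0.5487, -0.2425, 0.2333]
tcp_rot: [[-0.941, 0.338, -0.002], [0.338, 0.941, 0.001], [0.002, 0.0, -1.0]]
ft_force: [-0.5, -0.1, -0.3]
gripper_width: 0.798
```

View pics/w8c.png

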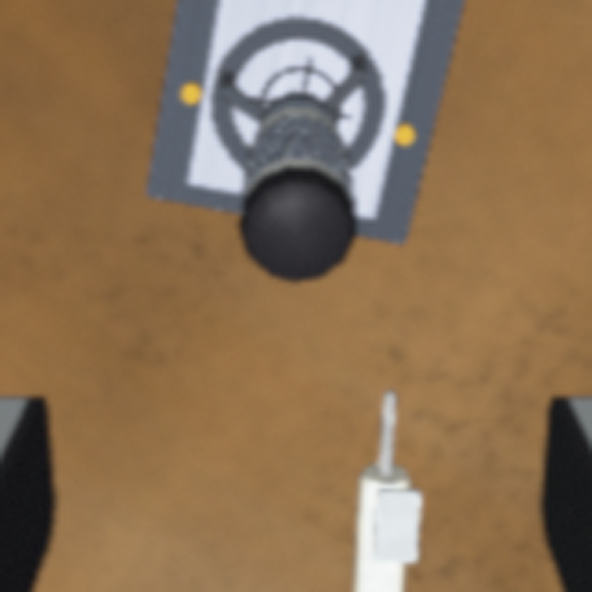

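View pics/s8c.png

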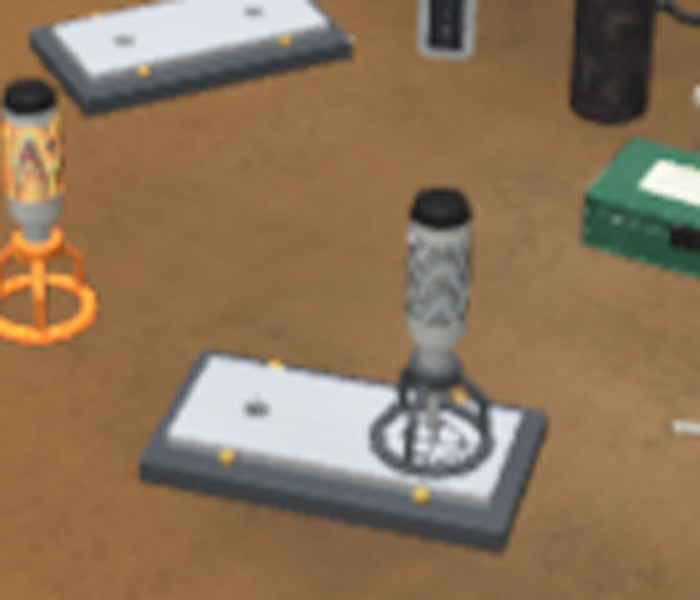

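```bash
python3 -c "
from cell import ctrl
print(ctrl.close_job(), ctrl.state()['time'])"
```

```text
the job is handed in; nothing more can be done
the job is handed in; nothing more can be done
```

I punched the unfinished blank at its scribed circle and handed the job in after about 11 s of the 43 s allowed. I gripped the grey punch by its barrel and stood it on the blank. I then pressed the barrel down until it hit the hard stop, eased it back up, let go and moved clear.

- **Position:** the last wrist and side pictures show the punch upright, with its foot ring centred within about 2–3 mm of the scribed circle's centre. The circle's radius is 13 mm. The camera views disagreed with each other by 2–4 mm.
- **Snap:** the tool moved about 9.5 mm down from foot contact. The force then fell to about 5 N, and at the stop it rose to 21 N with almost no further movement. I did not record the 11 N peak itself. The side picture at the bottom showed the barrel well down over the foot.
- **Release:** the barrel is back up, the gripper is clear, and the force reading is about zero.
- **Elsewhere:** the punch was not snapped anywhere else. Closing the grip pressed the barrel with about 4 N on the table, well under the 11 N snap force.

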